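Set the glue-cure timer and start it

TASK

The tablet's back panel is about to be glued: set the cure timer. With a fingertip, push the post on the timer's dial round until the white index line on the dial lines up with the one long line on the scale ring, then press the start button fully down with a fingertip and let it come up again. Work gently: do not pinch the dial, do not press start before the dial is set, do not lift or shift the timer, and leave everything else on the glass alone.

Things in the scene. Friction and masses are not known exactly. Their poses are not given: they have to be found in the camera images.
- timer: the glue-cure timer: loose grey box standing on four rubber feet, 140 mm (its x) by 205 mm (its y) by 40 mm high, about 1 kg. Origin: centre of its underside; z up. On its top are the dial (its axis at own x = 0, y = +32 mm) and the start button (x = 0, y = -72 mm). It slides on the glass if pushed sideways with more than about 5 N (pushing the post square to its radius takes far less).
- dial: black disc dial, 82 mm across, on the timer. Origin: on its upright axis at its underside, 40 mm above the table; its flat top is 12 mm higher. x axis: along the index line to the post. Held by friction only (0.04 N m, 1.3 N at the post), no clicks: stays where left. Turns about 4 rad between stops; the target is always 0.6 to 2.7 rad clockwise (seen from above) from the start; it can be turned back.
- post_top (a point): centre of the top of the dial's finger post: upright round steel post, 12 mm diameter, 26 mm tall above the dial's flat top, 30 mm from the dial axis, standing on the index line. The dial is turned by pushing this post sideways.
- dial_index (a point): outer end of the dial's index mark, 42 mm from the axis at the height of the dial's top. The index is a single white line 3 mm wide on the black dial from the axis, under the post, to the rim.
- target_line (a point): inner end of the target line, 42 mm from the dial axis, at the height of the dial's top: coincides with dial_index, seen from above, when lined up. The target is the one long (19 mm), thick (3.5 mm) black line on the flat aluminium ring (124 mm across, clamped, top 7 mm below the dial's top) round the dial; the other 23 lines are short (7 mm), thin, 15 degrees apart.
- start_top (a point): centre of the top of the start button: round grey push button, 30 mm diameter, 12 mm proud of the timer's top (52 mm above the table), 104 mm from the dial axis.
- start (a joint): travel of the start button in m: 0 up, 0.006 fully down, pressed straight down against a spring (1.5 N to start, 4.5 N at the bottom); it comes up again by itself.
- canister: bystander, to be left alone: clear screw-top canister of camera modules, 68 mm across, 78 mm tall. Origin: middle of its underside.
- tablet: bystander, to be left alone: matte black tablet, 165 x 240 x 8 mm, lying flat, back panel loosened. Origin: middle of its underside.
- driver: bystander, to be left alone: steel precision driver with a turquoise cap, 140 mm long, 9 mm thick, lying. Origin: middle of its underside.
- spudger: bystander, to be left alone: wooden-handled steel spudger, 165 mm long, 16 mm wide, 10 mm thick, lying. Origin: middle of its underside.
- stylus: bystander, to be left alone: pale grey plastic stylus, 140 mm long, 9 mm thick, lying. Origin: middle of its underside.
- phone: bystander, to be left alone: dark phone, 72 x 148 x 8 mm, lying flat. Origin: middle of its underside.
- tray: bystander, to be left alone: white open screw tray with four compartments, 80 x 110 x 18 mm. Origin: middle of its underside.
There are look-alikes about, which are no part of the job. Leave any purple or red look-alike of the timer alone.

How it is judged (in metres and radians):
On the way, in this order (a step that is already met when the one before it is completed fails the run):
1. the dial's index line is lined up with the long target line (within 4 mm at the rim) and the dial has stopped (horizontal distance between dial_index and target_line below 0.004 m and angular speed of dial below 0.1 rad/s), for 0.3 s.
2. the start button is pressed fully down (at least 4.5 of 6 mm) with the dial set (horizontal distance between dial_index and target_line below 0.004 m and value of joint start above 0.0045 m), for 0.05 s.
At the end, for the whole second after the job is handed in: The index line and the long target line lie within 4 mm of one another at the dial's rim and the dial is still, the start button has been pressed and is up again, and the timer stands flat within 20 mm of where it was (all of step 1 and value of joint start below 0.001 m and distance of timer from where it was at the start of the episode below 0.02 m and height (world z) of timer below 0.005 m and angle between timer's own z axis and vertical below 0.05 rad); the robot touches nothing.
It fails at once if start pressed (3 mm or more) while the dial is more than 6 mm off the target line (value of joint start above 0.003 m and horizontal distance between dial_index and target_line above 0.006 m).
It fails at once if the dial is pinched or forced: fingers bear on it with more than 20 N (contact force between the fingers and dial above 20 N).
It fails at once if the timer is lifted or tipped (height (world z) of timer above 0.008 m or angle between timer's own z axis and vertical above 0.1 rad).
It fails at once if the timer is shifted more than 20 mm (distance of timer from where it was at the start of the episode above 0.02 m).
It fails at once if a bystander is moved more than 20 mm or lifted (distance of any of canister, tablet, driver, spudger, stylus, phone, tray from where it was at the start of the episode above 0.02 m).
It also fails if it takes over 48 s, if anything falls off the work surface, if the arm or the gripper's body presses on something with over 40 N, if the wrist force passes 120 N, or if a joint passes its speed limit or range.

ROBOT

A 6-joint arm with a two-finger parallel gripper is mounted at the origin on the work surface. World frame = base frame: x ahead of the robot, y to its left, z up, the work surface at z = 0. Lengths are in m, angles in degrees, forces in N, time in s.
With the tool pointing down it reaches from about 0.35 to 0.875 m from the base axis. Payload 4.2 kg.
Tool frame: the origin (TCP) lies at the very end of the fingers, on their centre line; the grasp point (between the pads) lies 19 mm behind it (r.hold_point_z is the distance from the TCP to the grasp point, in m); z points along the fingers, y is the direction in which the jaws open and shut (so a half turn about z gives the same grasp; the last joint's range is limited). The gripper opens to 87 mm and grips with 3 to 60 N. Pads are 19 mm wide; open, the fingers measure 117 mm over their backs; the gripper's body (75 mm by 190 mm) begins 51 mm behind the grasp point.
Start: joints at [-54.454, 22.042, 0.453, 0, -68.411, -14.817], TCP at [0.221, -0.585, 0.223] pointing down, gripper open.
Joint ranges: [-179.83, 179.83], [-69.29, 118.12], [-61.27, 80.66], [-181.25, 117.63], [-171.15, -9.14], [-177.46, 177.46]. Speed limits (degrees/s): [159.86, 159.86, 180, 180, 180, 180].

INTERFACE

Orientations are given as a 3x3 rotation matrix whose columns are the frame's x, y, z axes.
In Python, from station import r, cams, ticket gives the robot as it stands.
- The arm moves only by the tool drive_tool, never from a script. Its argument "deltas" is a list of rows, each an object of numbers: "dx", "dy", "dz": the shift along the tool's x, y, z in m; "wx", "wy", "wz": the turn, a rotation vector about the tool's x, y, z in degrees. A call has 1 to 20 rows; each row is the pose to reach, as a shift and turn from the pose commanded when the call began, along the tool's axes at that moment; what a row does not reach only later rows make up. A row lasts 1/10 s, in which the tool goes at most 50 mm and 8.59 degrees, less where a joint would pass 70% of its speed; a pose out of reach is approached as far as the arm can. A call with a gripper value outside its range is refused whole. "gripper" is the opening, from 0 (shut) to 1 (fully open), set as the call begins (left out, the last holds). The fingers move at their own pace and stop on an object; the grip force is fixed at half the most. Time passes only in rows, so rows that repeat a pose let the fingers close. It gives the time, the measured TCP pose, the force and the opening at its end, in the units of the state.
- r.sense(): the state, without advancing time (a new reading comes with each control period).
- cams.capture(name): name is "side" or "top"; returns the picture (480x640x3 uint8, red, green, blue); there is no depth.
- cams.camera_model(name): a dict with "intrinsics" (3x3 intrinsics, pixels), "extrinsics" (4x4, takes a point from world to camera coordinates). Camera axes: x right, y down, z forward; pixel columns grow to the right and rows downward; lengths in m; the calibration is good to about 2 mm. A picture is of the moment at which its call begins. camera_model takes no time and is no camera call.
- ticket.finish_job(): hands the job in, once; it reports no verdict.
The state is a dict: "time_s": time; "joints": joint angles; "joint_velocities": joint speeds; "effort": joint torques, N m; "tcp_pos": TCP position; "ee_rot": TCP orientation; "wrist_force": force on the tool from outside, world axes, zero at the start; "moment": the same for the moment, N m; "gripper_width": opening from 0.0 (shut) to 1.0 (fully open).
Only numpy, scipy, OpenCV 4.12 (cv2) and the standard library are available. Lean on these libraries where they do the work, as an engineer would, in place of code of your own. Each camera call takes 0.05 s, during which the arm holds its last target.

## Working session

There is one attempt and no reset: what is moved stays moved. The work goes in short steps, Python scripts to look and compute and a tool call to move; the robot and the scene stay as the last step left them, time stands still between calls to the robot, and variables do not carry over. Pictures are saved under pics/ and viewed, and the job is handed in when it is done.

Besides the shell and the picture viewer there is one more tool, called after ">>>" as name(argument=value, ...) on one line, values as JSON. drive_tool: Moves the arm, as the interface text tells. Its arguments: {"type":"object","properties":{"deltas":{"type":"array","items":{"type":"object","properties":{"dx":{"type":"number"},"dy":{"type":"number"},"dz":{"type":"number"},"wx":{"type":"number"},"wy":{"type":"number"},"wz":{"type":"number"}}}},"gripper":{"type":"number"}},"required":["deltas"]}

```bash
mkdir -p pics; ls
python3 - <<'E'
from station import r,cams,ticket
import cv2
for n in("top","side"):
    cv2.imwrite(f"pics/{n}0.png",cams.capture(n)[:,:,::-1]); m=cams.camera_model(n); print(m)
s=r.sense(); print(s["time_s"],s["tcp_pos"],s["ee_rot"],s["gripper_width"])
E
```

```text
pics
{'intrinsics': array([[468.97047812,   0.        , 321.86464922],
       [  0.        , 468.97047812, 234.31408224],
       [  0.        ,   0.        ,   1.        ]]), 'extrinsics': array([[ 0.01085797, -0.99986702, -0.01216717, -0.07146456],
       [-0.99516986, -0.00961813, -0.09769563,  0.52542985],
       [ 0.09756561,  0.01316918, -0.99514196,  1.06207201],
       [ 0.        ,  0.        ,  0.        ,  1.        ]])}
{'intrinsics': array([[617.73471782,   0.        , 327.55416225],
       [  0.        , 617.73471782, 242.46135505],
       [  0.        ,   0.        ,   1.        ]]), 'extrinsics': array([[ 0.99354355, -0.11233486,  0.01587741, -0.5496507 ],
       [-0.06622917, -0.68791765, -0.72276068,  0.04614817],
       [ 0.09211357,  0.71704267, -0.69091599,  1.43925664],
       [ 0.        ,  0.        ,  0.        ,  1.        ]])}
0.1 [ 0.22107028 -0.58404093  0.22156269] [[-9.35293668e-01 -3.53871666e-01 -7.74120503e-04]
 [-3.53872500e-01  9.35291976e-01  1.78144972e-03]
 [ 9.36241145e-05  1.94011860e-03 -9.99998114e-01]] 0.9998552567937882
```

View pics/top0.png

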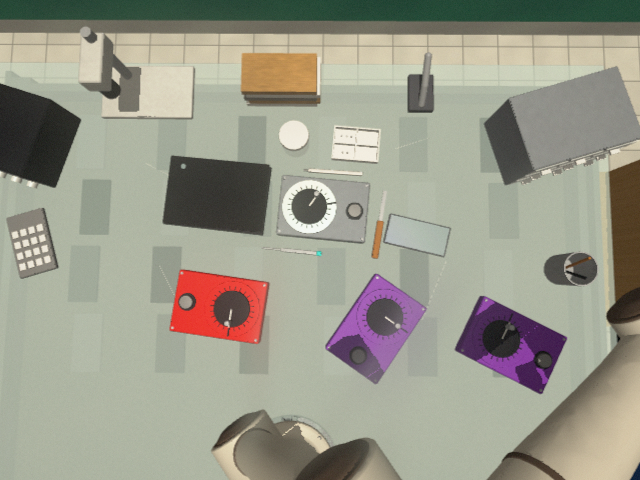

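View pics/side0.png

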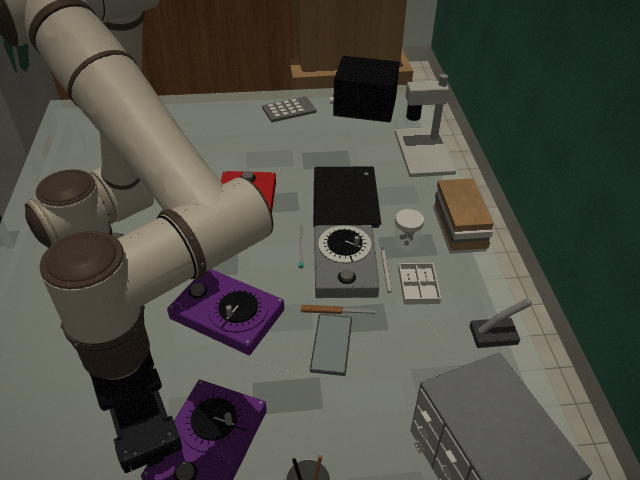

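The grey timer is in the top view with its dial at about (311,206) and its start button at (354,211). I'll zoom in there.

Run:
```python
import cv2
a=cv2.imread("pics/top0.png")[165:255,265:385]; b=cv2.imread("pics/side0.png")[215:305,290:410]
cv2.imwrite("pics/tz.png",cv2.resize(a,None,fx=6,fy=6,interpolation=cv2.INTER_CUBIC))
cv2.imwrite("pics/sz.png",cv2.resize(b,None,fx=6,fy=6,interpolation=cv2.INTER_CUBIC))
```

```text
(no output)
```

View pics/tz.png

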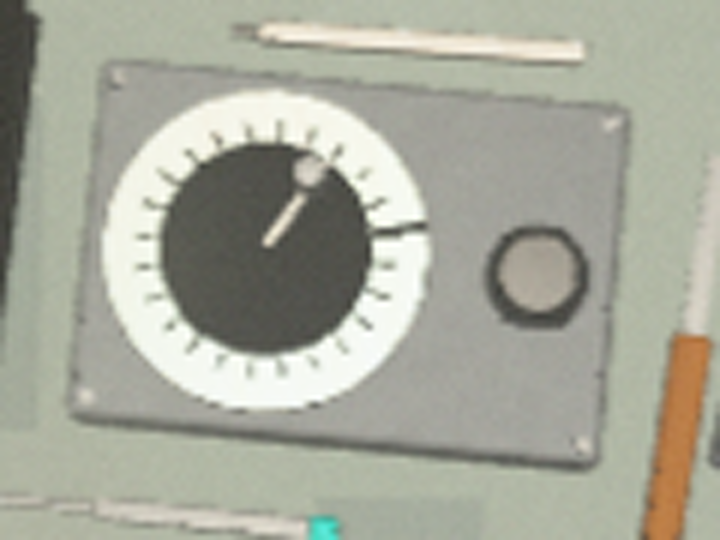

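View pics/sz.png

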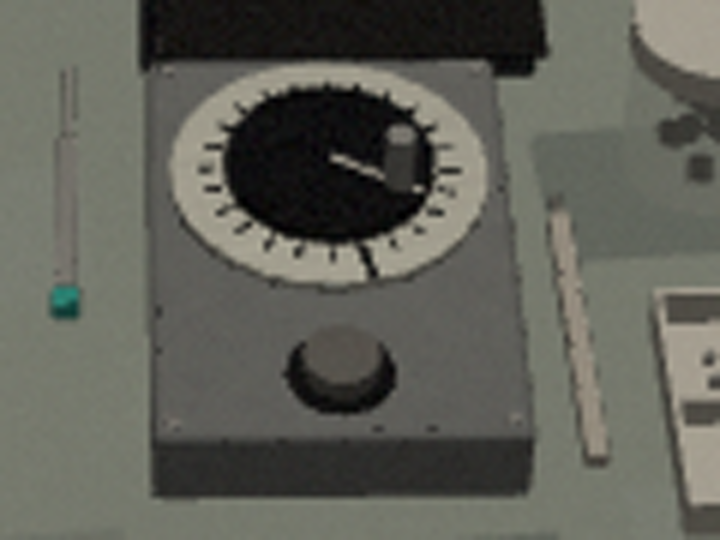

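Crop-to-image scale is 6. In the top crop the dial centre is about (267,247), the post top (309,172), the target line runs (375,235) to (428,227), and the button is at (540,273). Now the measurement.

```bash
cat > h.py <<'E'
import numpy as np, cv2
from station import r,cams,ticket
def ray(n,px,z):
    m=cams.camera_model(n);K=m["intrinsics"];E=m["extrinsics"];R=E[:3,:3];t=E[:3,3]
    c=-R.T@t; d=R.T@np.linalg.inv(K)@np.array([px[0],px[1],1.]); return c+d*(z-c[2])/d[2]
def proj(n,p):
    m=cams.camera_model(n);q=m["extrinsics"][:3,:3]@np.array(p)+m["extrinsics"][:3,3];q=m["intrinsics"]@q;return q[:2]/q[2]
def big(mask):
    cs,_=cv2.findContours(mask.astype(np.uint8),cv2.RETR_EXTERNAL,cv2.CHAIN_APPROX_NONE);return max(cs,key=cv2.contourArea)
E
python3 - <<'E'
from h import *
T=cv2.imread("pics/top0.png");S=cv2.imread("pics/side0.png")
for n,I,(x0,y0,x1,y1),th in(("top",T,(270,170,345,240),215),("side",S,(315,220,375,268),150)):
    g=I.min(axis=2)[y0:y1,x0:x1]
    c=big(g>th); e=cv2.fitEllipse(cv2.convexHull(c)); ctr=np.array(e[0])+[x0,y0]
    print(n,"ring",ctr,e[1],ray(n,ctr,.045))
    hull=cv2.convexHull(c); pts=[ray(n,np.array(p[0])+[x0,y0],.045) for p in hull]; P=np.array(pts)[:,:2]
    (cc,rad)=cv2.minEnclosingCircle((P*1000).astype(np.float32)); print("circle mm",cc,rad)
tc=lambda p:np.array([265,165])+(np.array(p)+.5)/6-.5
sc=lambda p:np.array([290,215])+(np.array(p)+.5)/6-.5
for n,f,L in(("top",tc,dict(axis=((267,244),.052),post=((309,171),.078),t_in=((375,235),.045),t_out=((427,227),.045),button=((540,273),.052))),
 ("side",sc,dict(axis=((331,156),.052),idx=((424,190),.052),post=((402,133),.078),t_in=((361,246),.045),t_out=((373,277),.045),button=((342,354),.052)))):
    for k,(p,z) in L.items(): print(n,k,f(p).round(1),ray(n,f(p),z).round(4))
E
```

```text
top ring [308.73060989 206.34548569] (52.574275970458984, 53.14785385131836) [ 0.58828145 -0.03554458  0.045     ]
circle mm (588.6318359375, -35.34610366821289) 61.36902618408203Traceback (most recent call last):
  File "<stdin>", line 5, in <module>
  File "h.py", line 9, in big
    cs,_=cv2.findContours(mask.astype(np.uint8),cv2.RETR_EXTERNAL,cv2.CHAIN_APPROX_NONE);return max(cs,key=cv2.contourArea)
                                                                                                ~~~^^^^^^^^^^^^^^^^^^^^^^^^
ValueError: max() iterable argument is empty
```

Run:
```python
from h import *
S=cv2.imread("pics/side0.png")
x0,y0,x1,y1=317,222,373,266
g=S.min(axis=2)[y0:y1,x0:x1];print(np.percentile(g,[50,80,90,97]))
c=big(g>np.percentile(g,97)*.85); e=cv2.fitEllipse(cv2.convexHull(c)); ctr=np.array(e[0])+[x0,y0]
print("ring",ctr,e[1],ray("side",ctr,.045))
P=np.array([ray("side",np.array(p[0])+[x0,y0],.045)[:2] for p in cv2.convexHull(c)]);print(cv2.minEnclosingCircle((P*1000).astype(np.float32)))
tc=lambda p:np.array([265,165])+(np.array(p)+.5)/6-.5
sc=lambda p:np.array([290,215])+(np.array(p)+.5)/6-.5
C=np.array([.588,-.0355])
for n,f,L in(("top",tc,dict(axis=((267,244),.052),post=((309,171),.078),t_in=((375,235),.045),t_out=((427,227),.045),button=((540,273),.052))),
 ("side",sc,dict(axis=((331,156),.052),idx=((424,190),.052),post=((402,133),.078),t_in=((361,246),.045),t_out=((373,277),.045),button=((342,354),.052)))):
    for k,(p,z) in L.items():
        w=ray(n,f(p),z);d=w[:2]-C; print(n,k,f(p).round(1),w.round(4),"r %.4f ang %.1f"%(np.hypot(*d),np.degrees(np.arctan2(d[1],d[0]))))
```

```text
[ 88. 138. 141. 144.]
ring [344.29321289 243.3374939 ] (36.16767120361328, 52.336097717285156) [ 0.58712217 -0.03967661  0.045     ]
((587.5286254882812, -38.23786544799805), 61.33940505981445)
top axis [309.1 205.2] [ 0.5897 -0.0366  0.052 ] r 0.0020 ang -33.1
top post [316.1 193.1] [ 0.613  -0.0529  0.078 ] r 0.0305 ang -34.8
top t_in [327.1 203.8] [ 0.5947 -0.0775  0.045 ] r 0.0425 ang -81.0
top t_out [335.8 202.4] [ 0.5979 -0.0973  0.045 ] r 0.0626 ang -80.9
top button [354.6 210.1] [ 0.5795 -0.1401  0.052 ] r 0.1050 ang -94.6
side axis [344.8 240.6] [ 0.5882 -0.0379  0.052 ] r 0.0024 ang -85.5
side idx [360.2 246.2] [ 0.6211 -0.06    0.052 ] r 0.0412 ang -36.5
side post [356.6 236.8] [ 0.6121 -0.0549  0.078 ] r 0.0310 ang -38.9
side t_in [349.8 255.6] [ 0.5942 -0.0808  0.045 ] r 0.0457 ang -82.2
side t_out [351.8 260.8] [ 0.5964 -0.0976  0.045 ] r 0.0626 ang -82.3
side button [346.6 273.6] [ 0.5783 -0.1424  0.052 ] r 0.1074 ang -95.2
```

The two views agree: axis about (0.588,-0.037), radii 30, 42 and 62 mm as given, and button at 105 mm. The index is at about -34° and the target at about -81°, so 47° clockwise. I'll shut the fingers and push square with the 19 mm-wide side. First I'll work out the approach.

```bash
cat >> h.py <<'E'
C=np.array([.588,-.037])
def goal(th,gap,z):
    """tool pose with -x face toward CCW side of post at dial angle th (deg)"""
    a=np.radians(th);rd=np.array([np.cos(a),np.sin(a)]);tg=np.array([-rd[1],rd[0]])
    p=C+.030*rd+tg*(.006+.0095+gap)
    X=np.array([-tg[0],-tg[1],0]);Z=np.array([0,0,-1.]);Y=np.cross(Z,X)
    return np.array([*p,z]),np.column_stack([X,Y,Z])
def delta(p,Rg,p0=None,R0=None):
    s=r.sense();p0=np.array(s["tcp_pos"]) if p0 is None else p0;R0=np.array(s["ee_rot"]) if R0 is None else R0
    return R0.T@(p-p0), cv2.Rodrigues(R0.T@Rg)[0].ravel()*180/np.pi
E
python3 - <<'E'
from h import *
np.set_printoptions(suppress=True,precision=4)
p,R=goal(-34,.012,.15);print(p);print(*delta(p,R))
E
```

```text
[ 0.6282 -0.031   0.15  ]
[-0.5766  0.373   0.0722] [  0.1093   0.029  -35.2756]
```

>>> drive_tool(deltas=[{"dx":-0.041,"dy":0.027,"dz":0.0,"wz":-2.5},{"dx":-0.082,"dy":0.053,"dz":0.0,"wz":-5},{"dx":-0.123,"dy":0.08,"dz":0.0,"wz":-7.5},{"dx":-0.165,"dy":0.107,"dz":0.0,"wz":-10},{"dx":-0.206,"dy":0.133,"dz":0.0,"wz":-12.5},{"dx":-0.247,"dy":0.16,"dz":0.0,"wz":-15},{"dx":-0.288,"dy":0.186,"dz":0.01,"wz":-17.5},{"dx":-0.33,"dy":0.213,"dz":0.02,"wz":-20},{"dx":-0.371,"dy":0.24,"dz":0.03,"wz":-22.5},{"dx":-0.412,"dy":0.266,"dz":0.04,"wz":-25},{"dx":-0.453,"dy":0.293,"dz":0.05,"wz":-27.5},{"dx":-0.494,"dy":0.32,"dz":0.06,"wz":-30},{"dx":-0.535,"dy":0.346,"dz":0.07,"wz":-32.5},{"dx":-0.5766,"dy":0.373,"dz":0.072,"wz":-35.3},{"dx":-0.5766,"dy":0.373,"dz":0.072,"wz":-35.3},{"dx":-0.5766,"dy":0.373,"dz":0.072,"wz":-35.3},{"dx":-0.5766,"dy":0.373,"dz":0.072,"wz":-35.3},{"dx":-0.5766,"dy":0.373,"dz":0.072,"wz":-35.3}], gripper=0)

```text
schema error: expected keys dx, dy, dz, wx, wy, wz
```

```bash
cat > look.py <<'E'
import sys
from h import *
k=sys.argv[1]
t=cams.capture("top")[:,:,::-1][150:270,250:410];s=cams.capture("side")[:,:,::-1][150:310,270:430]
t=cv2.resize(t,(400,300),interpolation=cv2.INTER_CUBIC);s=cv2.resize(s,(400,400),interpolation=cv2.INTER_CUBIC)
o=np.zeros((400,800,3),np.uint8);o[:300,:400]=t;o[:,400:]=s
cv2.imwrite(f"pics/{k}.png",o);q=r.sense();print(q["time_s"],q["tcp_pos"].round(4),q["wrist_force"],q["gripper_width"])
E
python3 look.py a1
python3 - <<'E'
from h import *
np.set_printoptions(suppress=True,precision=4)
p,R=goal(-34,.012,.060);print(*delta(p,R))
E
```

```text
0.2 [ 0.2211 -0.5842  0.2219] [ 0.52383977 -0.68709528  0.61970104] 1.0004175035337863
[-0.5766  0.3731  0.1623] [  0.0769   0.0174 -35.2769]
```

View pics/a1.png

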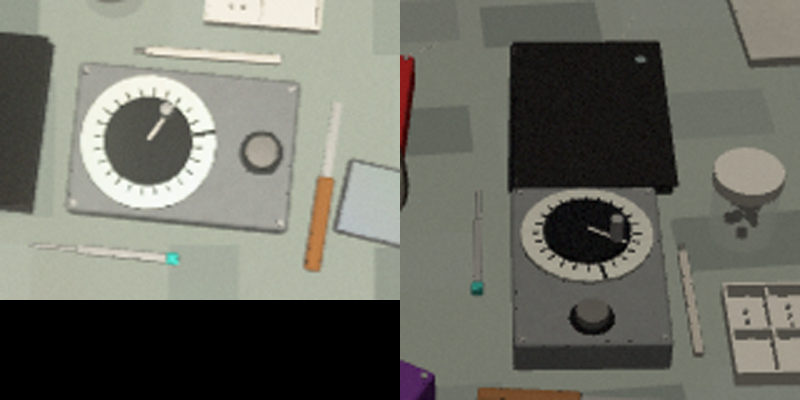

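The move was refused because every key is required, and the picture shows nothing has changed. I'll resend it in full.

>>> drive_tool(deltas=[{"dx":-0.041,"dy":0.027,"dz":0,"wx":0,"wy":0,"wz":-2.5},{"dx":-0.082,"dy":0.053,"dz":0,"wx":0,"wy":0,"wz":-5},{"dx":-0.123,"dy":0.08,"dz":0,"wx":0,"wy":0,"wz":-7.5},{"dx":-0.165,"dy":0.107,"dz":0,"wx":0,"wy":0,"wz":-10},{"dx":-0.206,"dy":0.133,"dz":0,"wx":0,"wy":0,"wz":-12.5},{"dx":-0.247,"dy":0.16,"dz":0,"wx":0,"wy":0,"wz":-15},{"dx":-0.288,"dy":0.186,"dz":0.01,"wx":0,"wy":0,"wz":-17.5},{"dx":-0.33,"dy":0.213,"dz":0.02,"wx":0,"wy":0,"wz":-20},{"dx":-0.371,"dy":0.24,"dz":0.03,"wx":0,"wy":0,"wz":-22.5},{"dx":-0.412,"dy":0.266,"dz":0.04,"wx":0,"wy":0,"wz":-25},{"dx":-0.453,"dy":0.293,"dz":0.05,"wx":0,"wy":0,"wz":-27.5},{"dx":-0.494,"dy":0.32,"dz":0.06,"wx":0,"wy":0,"wz":-30},{"dx":-0.535,"dy":0.346,"dz":0.07,"wx":0,"wy":0,"wz":-32.5},{"dx":-0.5766,"dy":0.373,"dz":0.072,"wx":0,"wy":0,"wz":-35.3},{"dx":-0.5766,"dy":0.373,"dz":0.072,"wx":0,"wy":0,"wz":-35.3},{"dx":-0.5766,"dy":0.373,"dz":0.072,"wx":0,"wy":0,"wz":-35.3},{"dx":-0.5766,"dy":0.373,"dz":0.072,"wx":0,"wy":0,"wz":-35.3},{"dx":-0.5766,"dy":0.373,"dz":0.072,"wx":0,"wy":0,"wz":-35.3}], gripper=0)

```text
time_s: 2.0
tcp_pos: [0.6279, -0.0327, 0.1509]
ee_rot: [[-0.56, -0.828, 0.0], [-0.828, 0.56, 0.0], [-0.0, -0.0, -1.0]]
wrist_force: [-0.4, 0.0, 0.2]
gripper_width: 0.005
```

```bash
python3 look.py a2
python3 - <<'E'
from h import *
np.set_printoptions(suppress=True,precision=4)
p,R=goal(-34,.012,.060);print(*delta(p,R))
E
```

```text
2.1 [ 0.628  -0.0327  0.151 ] [ 0.46117367  0.17223276 -0.01336614] 0.0024591923270956603
[-0.0015  0.0008  0.091 ] [-0.0164  0.018  -0.0632]
```

View pics/a2.png

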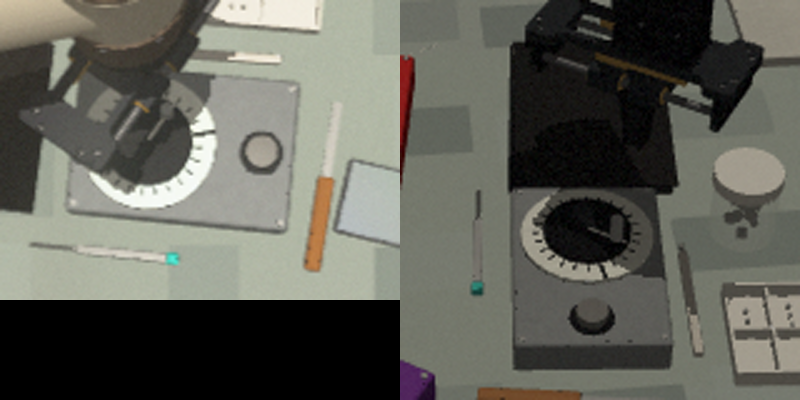

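In the side view the shut fingertip hangs behind the post (about (640,140) in the composite), with the post at (617,228) still clear of it. Descending to z = 0.060.

>>> drive_tool(deltas=[{"dx":-0.001,"dy":0,"dz":0.03,"wx":0,"wy":0,"wz":0},{"dx":-0.001,"dy":0,"dz":0.06,"wx":0,"wy":0,"wz":0},{"dx":-0.001,"dy":0,"dz":0.08,"wx":0,"wy":0,"wz":0},{"dx":-0.001,"dy":0,"dz":0.09,"wx":0,"wy":0,"wz":0},{"dx":-0.001,"dy":0,"dz":0.09,"wx":0,"wy":0,"wz":0},{"dx":-0.001,"dy":0,"dz":0.09,"wx":0,"wy":0,"wz":0}], gripper=0)

```text
time_s: 2.7
tcp_pos: [0.6298, -0.031, 0.0617]
ee_rot: [[-0.559, -0.829, 0.002], [-0.829, 0.559, -0.0], [-0.001, -0.002, -1.0]]
wrist_force: [0.0, 0.9, 0.6]
gripper_width: 0.005
```

```bash
python3 look.py a3
python3 - <<'E'
from h import *
np.set_printoptions(suppress=True,precision=4)
for t in range(-34,-75,-4):
  p,R=goal(t,0,.060);a,b=delta(p,R);print(t,a,b[2].round(1))
E
```

```text
2.8 [ 0.6301 -0.0308  0.0622] [ 0.01097919 -0.29314881  0.75040668] 0.002261872135131269
-34 [0.0132 0.0014 0.0021] 0.0
-38 [0.0153 0.0004 0.0021] 4.0
-42 [ 0.0175 -0.0004  0.0021] 8.0
-46 [ 0.0198 -0.0011  0.0021] 12.0
-50 [ 0.0221 -0.0017  0.0021] 16.0
-54 [ 0.0244 -0.0021  0.0021] 20.0
-58 [ 0.0268 -0.0023  0.0021] 24.0
-62 [ 0.0291 -0.0023  0.0021] 28.0
-66 [ 0.0315 -0.0022  0.0021] 32.0
-70 [ 0.0338 -0.002   0.0021] 36.0
-74 [ 0.0361 -0.0015  0.0021] 40.0
```

View pics/a3.png

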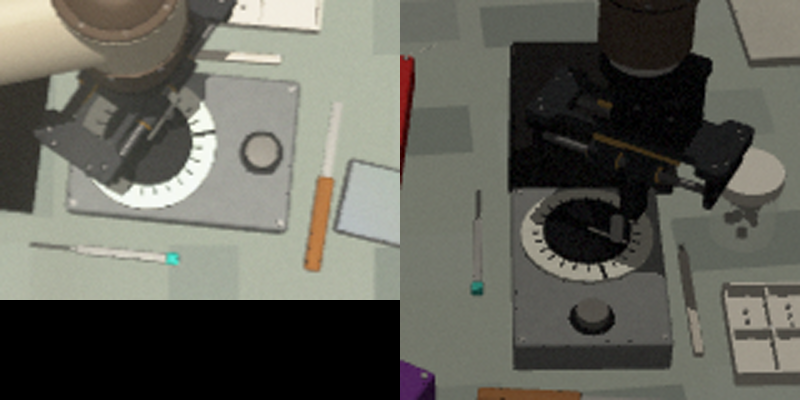

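The fingertip is behind the post with a gap and there's no contact force. First I'll push through about half the sweep, then look.

>>> drive_tool(deltas=[{"dx":0.004,"dy":0.0005,"dz":0.002,"wx":0,"wy":0,"wz":0},{"dx":0.008,"dy":0.001,"dz":0.002,"wx":0,"wy":0,"wz":0},{"dx":0.011,"dy":0.0014,"dz":0.002,"wx":0,"wy":0,"wz":0},{"dx":0.0132,"dy":0.0014,"dz":0.002,"wx":0,"wy":0,"wz":0},{"dx":0.0143,"dy":0.0009,"dz":0.002,"wx":0,"wy":0,"wz":2},{"dx":0.0153,"dy":0.0004,"dz":0.002,"wx":0,"wy":0,"wz":4},{"dx":0.0164,"dy":0,"dz":0.002,"wx":0,"wy":0,"wz":6},{"dx":0.0175,"dy":-0.0004,"dz":0.002,"wx":0,"wy":0,"wz":8},{"dx":0.0187,"dy":-0.0008,"dz":0.002,"wx":0,"wy":0,"wz":10},{"dx":0.0198,"dy":-0.0011,"dz":0.002,"wx":0,"wy":0,"wz":12},{"dx":0.021,"dy":-0.0014,"dz":0.002,"wx":0,"wy":0,"wz":14},{"dx":0.0221,"dy":-0.0017,"dz":0.002,"wx":0,"wy":0,"wz":16},{"dx":0.0233,"dy":-0.0019,"dz":0.002,"wx":0,"wy":0,"wz":18},{"dx":0.0244,"dy":-0.0021,"dz":0.002,"wx":0,"wy":0,"wz":20},{"dx":0.0256,"dy":-0.0022,"dz":0.002,"wx":0,"wy":0,"wz":22},{"dx":0.0268,"dy":-0.0023,"dz":0.002,"wx":0,"wy":0,"wz":24},{"dx":0.0268,"dy":-0.0023,"dz":0.002,"wx":0,"wy":0,"wz":24},{"dx":0.0268,"dy":-0.0023,"dz":0.002,"wx":0,"wy":0,"wz":24}], gripper=0)

```text
time_s: 4.6
tcp_pos: [0.6163, -0.0541, 0.0587]
ee_rot: [[-0.847, -0.531, 0.001], [-0.531, 0.847, 0.0], [-0.001, -0.0, -1.0]]
wrist_force: [0.4, 1.9, 0.4]
gripper_width: 0.008
```

```bash
cat > look2.py <<'E'
import sys
from h import *
k=sys.argv[1]
s=cams.capture("side")[:,:,::-1];cv2.imwrite(f"pics/{k}_raw.png",s)
s=cv2.resize(s[215:305,290:410],(720,540),interpolation=cv2.INTER_CUBIC);cv2.imwrite(f"pics/{k}.png",np.clip(s*1.5,0,255).astype(np.uint8))
q=r.sense();print(q["time_s"],q["tcp_pos"].round(4),q["wrist_force"])
E
python3 look2.py b1
python3 - <<'E'
from h import *
np.set_printoptions(suppress=True,precision=4)
for t in range(-58,-89,-3):
  p,R=goal(t,0,.060);a,b=delta(p,R);print(t,a,b[2].round(1))
E
```

```text
4.65 [ 0.6163 -0.0541  0.0587] [ 0.41361037  0.96723025 -0.36244891]
-58 [-0.0006 -0.0005 -0.0013] 0.1
-61 [ 0.001  -0.0013 -0.0013] 3.1
-64 [ 0.0026 -0.002  -0.0013] 6.1
-67 [ 0.0043 -0.0026 -0.0013] 9.1
-70 [ 0.006  -0.0031 -0.0013] 12.1
-73 [ 0.0077 -0.0035 -0.0013] 15.1
-76 [ 0.0095 -0.0038 -0.0013] 18.1
-79 [ 0.0112 -0.0041 -0.0013] 21.1
-82 [ 0.013  -0.0042 -0.0013] 24.1
-85 [ 0.0147 -0.0043 -0.0013] 27.1
-88 [ 0.0165 -0.0042 -0.0013] 30.1
```

View pics/b1.png

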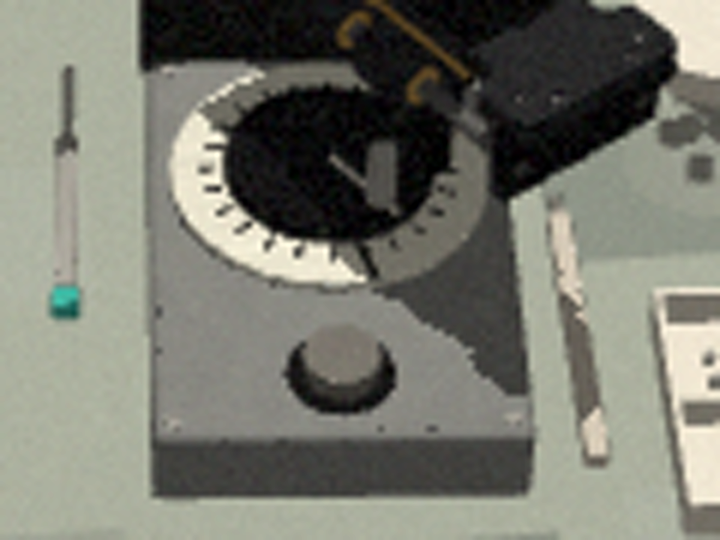

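The dial has turned: in the crop the index now runs from (331,156) to an outer end at (397,212), and the timer body hasn't moved. Next, the angle.

```bash
cat >> h.py <<'E'
sc=lambda p:np.array([290,215])+(np.array(p)+.5)/6-.5
def ang(pts,z):
    a=[ray("side",sc(p),z)[:2] for p in pts];d=a[1]-a[0];return a,np.degrees(np.arctan2(d[1],d[0]))
E
python3 - <<'E'
from h import *
print(ang([(331,156),(397,212)],.052)); print(ang([(331,156),(424,190)],.052)); print(ang([(361,246),(373,277)],.045))
# ring centre at z .045 from side, and target angle about it
c=np.array([.5875,-.039])
for p in((361,246),(373,277),(367,262)):
    d=ray("side",sc(p),.045)[:2]-c;print(np.degrees(np.arctan2(d[1],d[0])))
# expected side pixel (crop) of target_line inner end at dial height for theta
for t in(-78,-80,-82,-84):
    a=np.radians(t);q=proj("side",[c[0]+.042*np.cos(a),c[1]+.042*np.sin(a),.052]);print(t,(q-[290,215]+.5)*6-.5)
E
```

```text
([array([ 0.58818706, -0.03785622]), array([ 0.60908663, -0.07090197])], np.float64(-57.68895442118573))
([array([ 0.58818706, -0.03785622]), array([ 0.62112464, -0.0599866 ])], np.float64(-33.89669445735762))
([array([ 0.59417974, -0.08078385]), array([ 0.59639372, -0.09756981])], np.float64(-82.4863631492705))
-80.91731066222869
-81.36569964614225
-81.26625832026616
-78 [366.87522626 231.20983134]
-80 [363.2075607  231.98653682]
-82 [359.496474   232.67175382]
-84 [355.74674347 233.26453677]
```

Measured index is -57.7°, against the commanded contact angle of -58°, so the model holds. The target is -81.3°. Pushing through the remaining 23.5°.

>>> drive_tool(deltas=[{"dx":0.001,"dy":-0.0005,"dz":0,"wx":0,"wy":0,"wz":2},{"dx":0.0021,"dy":-0.001,"dz":0,"wx":0,"wy":0,"wz":4},{"dx":0.0032,"dy":-0.0015,"dz":0,"wx":0,"wy":0,"wz":6},{"dx":0.0043,"dy":-0.0019,"dz":0,"wx":0,"wy":0,"wz":8},{"dx":0.0054,"dy":-0.0023,"dz":0,"wx":0,"wy":0,"wz":10},{"dx":0.0066,"dy":-0.0026,"dz":0,"wx":0,"wy":0,"wz":12},{"dx":0.0077,"dy":-0.0029,"dz":0,"wx":0,"wy":0,"wz":14},{"dx":0.0089,"dy":-0.0032,"dz":0,"wx":0,"wy":0,"wz":16},{"dx":0.0101,"dy":-0.0034,"dz":0,"wx":0,"wy":0,"wz":18},{"dx":0.0112,"dy":-0.0035,"dz":0,"wx":0,"wy":0,"wz":20},{"dx":0.0121,"dy":-0.0036,"dz":0,"wx":0,"wy":0,"wz":21.5},{"dx":0.0128,"dy":-0.0037,"dz":0,"wx":0,"wy":0,"wz":22.7},{"dx":0.0131,"dy":-0.0037,"dz":0,"wx":0,"wy":0,"wz":23.3},{"dx":0.0131,"dy":-0.0037,"dz":0,"wx":0,"wy":0,"wz":23.3},{"dx":0.0131,"dy":-0.0037,"dz":0,"wx":0,"wy":0,"wz":23.3}], gripper=0)

```text
time_s: 6.15
tcp_pos: [0.607, -0.0644, 0.0587]
ee_rot: [[-0.988, -0.152, 0.0], [-0.152, 0.988, -0.0], [-0.0, -0.0, -1.0]]
wrist_force: [1.6, 0.2, 0.6]
gripper_width: 0.008
```

```bash
python3 look2.py b2
```

```text
6.2 [ 0.607  -0.0644  0.0587] [ 1.30020115 -0.41818415 -0.10803416]
```

View pics/b2.png

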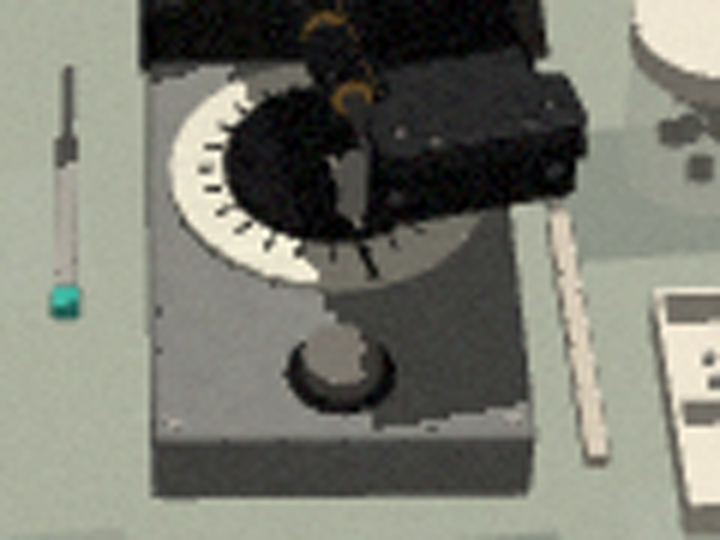

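The index end is hidden behind the post at about (350,220). Contact is 1.3 N. I'll back off, rise, and move aside to check from above.

>>> drive_tool(deltas=[{"dx":-0.006,"dy":0,"dz":0,"wx":0,"wy":0,"wz":0},{"dx":-0.014,"dy":0,"dz":0,"wx":0,"wy":0,"wz":0},{"dx":-0.014,"dy":0,"dz":-0.03,"wx":0,"wy":0,"wz":0},{"dx":-0.014,"dy":0,"dz":-0.07,"wx":0,"wy":0,"wz":0},{"dx":-0.014,"dy":-0.04,"dz":-0.09,"wx":0,"wy":0,"wz":0},{"dx":-0.014,"dy":-0.08,"dz":-0.1,"wx":0,"wy":0,"wz":0},{"dx":-0.014,"dy":-0.12,"dz":-0.1,"wx":0,"wy":0,"wz":0},{"dx":-0.014,"dy":-0.16,"dz":-0.1,"wx":0,"wy":0,"wz":0},{"dx":-0.014,"dy":-0.2,"dz":-0.1,"wx":0,"wy":0,"wz":0},{"dx":-0.014,"dy":-0.2,"dz":-0.1,"wx":0,"wy":0,"wz":0},{"dx":-0.014,"dy":-0.2,"dz":-0.1,"wx":0,"wy":0,"wz":0}], gripper=0)

```text
time_s: 7.3
tcp_pos: [0.6507, -0.2608, 0.1575]
ee_rot: [[-0.989, -0.15, -0.002], [-0.15, 0.989, 0.001], [0.002, 0.001, -1.0]]
wrist_force: [-0.7, 1.3, 0.6]
gripper_width: 0.009
```

```bash
python3 look.py c1
python3 - <<'E'
from h import *
t=cams.capture("top")[:,:,::-1];cv2.imwrite("pics/top_c.png",t)
cv2.imwrite("pics/c_tz.png",np.clip(cv2.resize(t[165:255,265:385],None,fx=6,fy=6,interpolation=cv2.INTER_CUBIC)*1.3,0,255).astype(np.uint8))
E
```

```text
7.4 [ 0.6509 -0.2591  0.1582] [ 0.68063377 -0.0284861   0.50698328] 0.00782578758342742
```

View pics/c1.png

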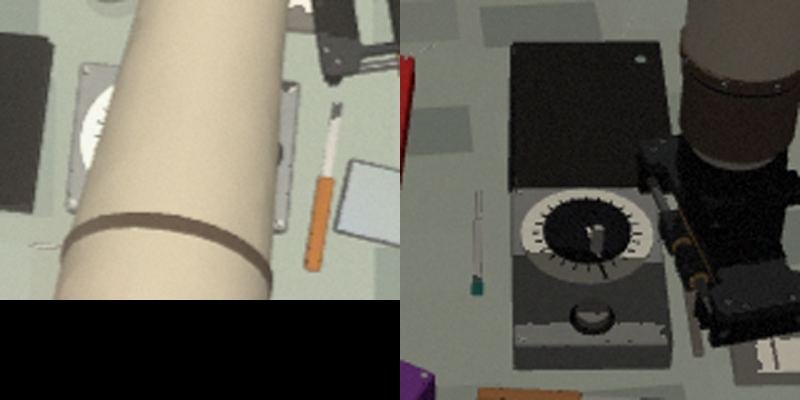

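View pics/c_tz.png

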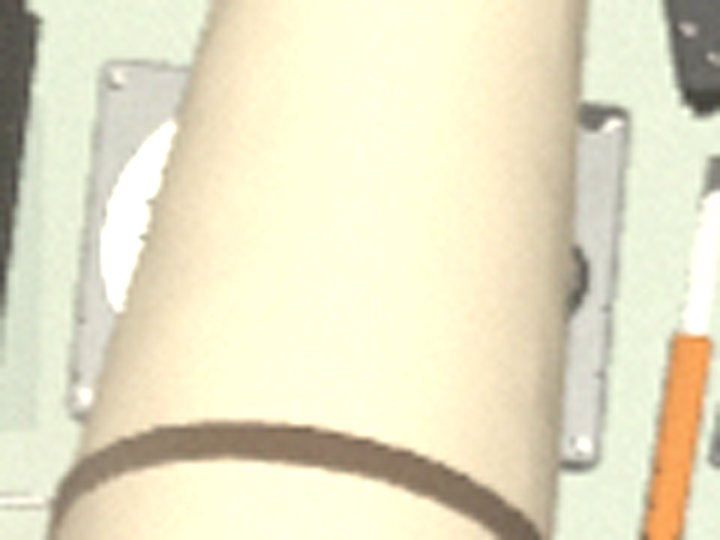

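The forearm covers the dial in the top view. I'll move the tool further right and back.

>>> drive_tool(deltas=[{"dx":0.04,"dy":-0.03,"dz":0,"wx":0,"wy":0,"wz":0},{"dx":0.08,"dy":-0.06,"dz":0,"wx":0,"wy":0,"wz":0},{"dx":0.12,"dy":-0.09,"dz":-0.01,"wx":0,"wy":0,"wz":0},{"dx":0.15,"dy":-0.12,"dz":-0.02,"wx":0,"wy":0,"wz":0},{"dx":0.18,"dy":-0.15,"dz":-0.03,"wx":0,"wy":0,"wz":0},{"dx":0.2,"dy":-0.18,"dz":-0.03,"wx":0,"wy":0,"wz":0},{"dx":0.2,"dy":-0.2,"dz":-0.03,"wx":0,"wy":0,"wz":0},{"dx":0.2,"dy":-0.2,"dz":-0.03,"wx":0,"wy":0,"wz":0}], gripper=0)

```text
time_s: 8.25
tcp_pos: [0.4836, -0.4891, 0.1886]
ee_rot: [[-0.989, -0.15, 0.0], [-0.15, 0.989, -0.001], [-0.0, -0.001, -1.0]]
wrist_force: [0.1, 0.9, 0.5]
gripper_width: 0.005
```

```bash
python3 look2.py d1
python3 - <<'E'
from h import *
t=cams.capture("top")[:,:,::-1];cv2.imwrite("pics/top_d.png",t)
cv2.imwrite("pics/d_tz.png",np.clip(cv2.resize(t[165:255,265:385],None,fx=6,fy=6,interpolation=cv2.INTER_CUBIC)*1.0,0,255).astype(np.uint8))
E
```

```text
8.3 [ 0.4838 -0.4877  0.1884] [0.90772852 0.82339205 0.12829784]
```

View pics/d1.png

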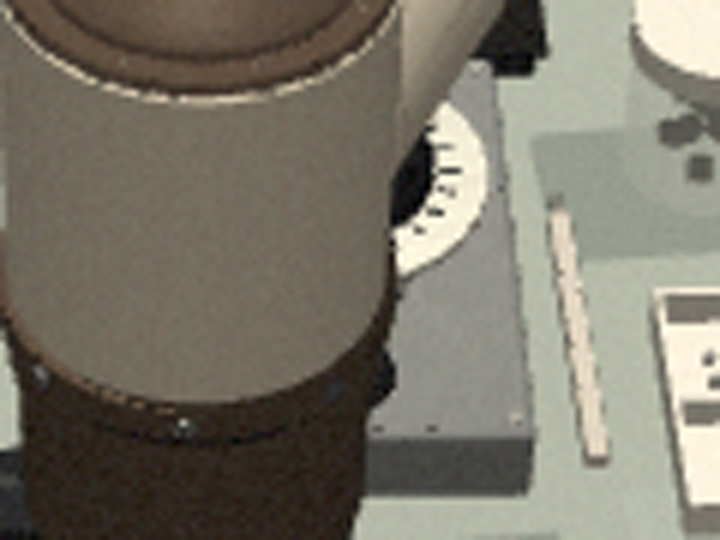

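View pics/d_tz.png

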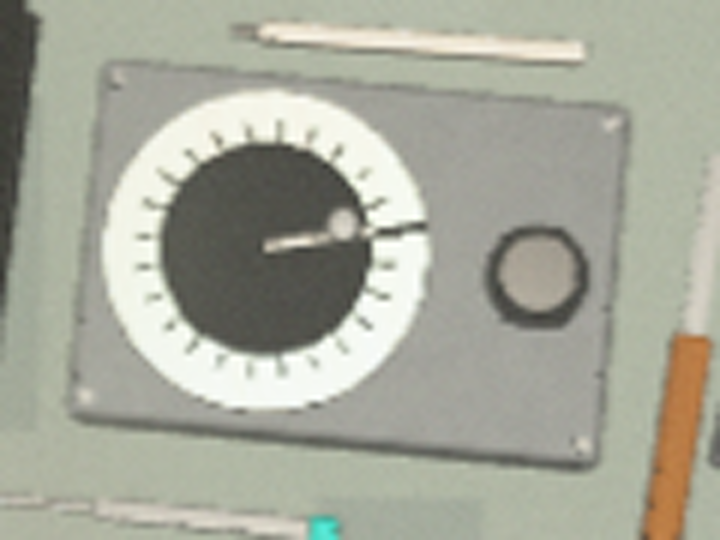

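In the top crop the index runs (265,246) to (325,238) and on under the post, meeting the target line (375,235) to (427,227). I'll put numbers on it with masks before pressing.

Run:
```python
from h import *
I=cv2.imread("pics/top_d.png").astype(float).mean(2)
I=cv2.resize(I[165:255,265:385],None,fx=6,fy=6,interpolation=cv2.INTER_CUBIC)
tc=lambda p:np.array([265,165])+(np.array(p)+.5)/6-.5
ct=lambda w:(proj("top",w)-[265,165]+.5)*6-.5
cax=ct([.5885,-.0362,.052]);print("axis px",cax)
# index: bright-weighted row per column between axis and post, target: dark-weighted row per column
A=[];B=[]
for x in range(275,325,4):
    y=np.arange(225,262);w=np.clip(I[225:262,x]-110,0,None);A.append(ray("top",tc((x,(w*y).sum()/w.sum())),.052)[:2])
for x in range(384,424,4):
    y=np.arange(218,246);w=np.clip(190-I[218:246,x],0,None);B.append(ray("top",tc((x,(w*y).sum()/w.sum())),.045)[:2])
for n,P in(("idx",A),("tgt",B)):
    P=np.array(P,np.float32);v=cv2.fitLine(P,cv2.DIST_L2,0,.01,.01).ravel();s=np.sign(-v[1]);d=v[:2]*s
    q=v[2:]+d*((-.0362-.0415-v[3])/d[1]);print(n,"angle",np.degrees(np.arctan2(d[1],d[0])),"x at rim y=-.0777:",q, "x at axis y:",v[2]+d[0]*(-.0362-v[3])/d[1])
d=ray("top",tc((342,222)),.078)[:2];print("post",d,np.degrees(np.arctan2(*(d-[.5885,-.0362])[::-1])))
P0=np.array([.5790,-.1405]);print("button",P0)
s=r.sense();print(delta(np.array([.579,-.1405,.10]),np.array(s["ee_rot"]))[0])
```

```text
axis px [265.8797358 247.1198144]
idx angle -81.71966 x at rim y=-.0777: [ 0.59517777 -0.0777    ] x at axis y: 0.5891381
tgt angle -78.0389 x at rim y=-.0777: [ 0.5948335 -0.0777   ] x at axis y: 0.58604187
post [ 0.59399947 -0.06534787] -79.31532616914318
button [ 0.579  -0.1405]
[-0.14673245  0.3277555   0.088569  ]
```

At the rim the index is about 0.4 mm from the target, so the dial is set. Now over to the button.

>>> drive_tool(deltas=[{"dx":-0.02,"dy":0.04,"dz":0,"wx":0,"wy":0,"wz":0},{"dx":-0.04,"dy":0.08,"dz":0,"wx":0,"wy":0,"wz":0},{"dx":-0.06,"dy":0.12,"dz":0,"wx":0,"wy":0,"wz":0},{"dx":-0.08,"dy":0.16,"dz":0.01,"wx":0,"wy":0,"wz":0},{"dx":-0.1,"dy":0.2,"dz":0.03,"wx":0,"wy":0,"wz":0},{"dx":-0.12,"dy":0.24,"dz":0.05,"wx":0,"wy":0,"wz":0},{"dx":-0.135,"dy":0.28,"dz":0.07,"wx":0,"wy":0,"wz":0},{"dx":-0.147,"dy":0.31,"dz":0.085,"wx":0,"wy":0,"wz":0},{"dx":-0.147,"dy":0.328,"dz":0.0885,"wx":0,"wy":0,"wz":0},{"dx":-0.147,"dy":0.328,"dz":0.0885,"wx":0,"wy":0,"wz":0},{"dx":-0.147,"dy":0.328,"dz":0.0885,"wx":0,"wy":0,"wz":0},{"dx":-0.147,"dy":0.328,"dz":0.0885,"wx":0,"wy":0,"wz":0}], gripper=0)

```text
time_s: 9.55
tcp_pos: [0.5795, -0.1413, 0.1008]
ee_rot: [[-0.988, -0.152, 0.001], [-0.152, 0.988, -0.0], [-0.001, -0.0, -1.0]]
wrist_force: [0.7, 0.3, 0.7]
gripper_width: 0.003
```

```bash
python3 look.py e1
python3 - <<'E'
from h import *
s=r.sense();print(delta(np.array([.579,-.1405,.056]),np.array(s["ee_rot"]))[0])
E
```

```text
9.65 [ 0.5793 -0.142   0.1006] [ 0.24057597 -0.41514152 -0.38022637] 0.006356328551900879
[0.0001531  0.00154178 0.04459308]
```

View pics/e1.png

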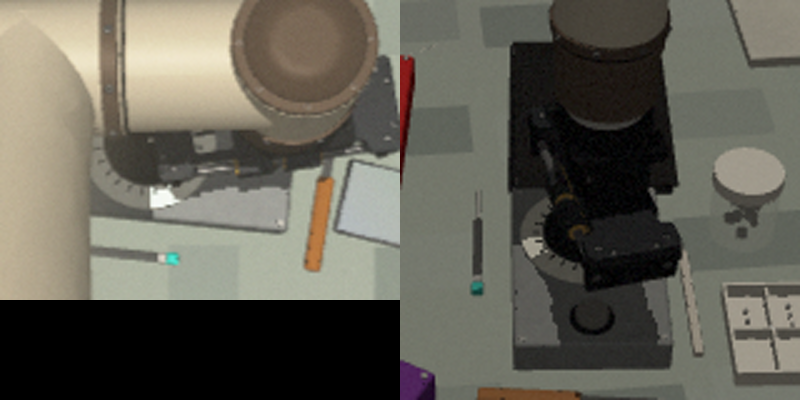

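The tool hangs above the button, which shows at (592,318) in the side part, and nothing is touching. I'll descend in steps and press while watching the force.

>>> drive_tool(deltas=[{"dx":0,"dy":0.001,"dz":0.02,"wx":0,"wy":0,"wz":0},{"dx":0,"dy":0.001,"dz":0.035,"wx":0,"wy":0,"wz":0},{"dx":0,"dy":0.001,"dz":0.044,"wx":0,"wy":0,"wz":0},{"dx":0,"dy":0.001,"dz":0.046,"wx":0,"wy":0,"wz":0},{"dx":0,"dy":0.001,"dz":0.048,"wx":0,"wy":0,"wz":0},{"dx":0,"dy":0.001,"dz":0.05,"wx":0,"wy":0,"wz":0},{"dx":0,"dy":0.001,"dz":0.052,"wx":0,"wy":0,"wz":0},{"dx":0,"dy":0.001,"dz":0.053,"wx":0,"wy":0,"wz":0},{"dx":0,"dy":0.001,"dz":0.053,"wx":0,"wy":0,"wz":0},{"dx":0,"dy":0.001,"dz":0.053,"wx":0,"wy":0,"wz":0}], gripper=0)

```text
time_s: 10.65
tcp_pos: [0.5795, -0.1407, 0.0477]
ee_rot: [[-0.988, -0.152, 0.001], [-0.152, 0.988, -0.0], [-0.001, -0.001, -1.0]]
wrist_force: [-0.0, -2.6, 3.5]
gripper_width: 0.005
```

At 3.5 N the button is about 4 mm down. I'll press to the stop.

>>> drive_tool(deltas=[{"dx":0,"dy":0,"dz":0.001,"wx":0,"wy":0,"wz":0},{"dx":0,"dy":0,"dz":0.002,"wx":0,"wy":0,"wz":0},{"dx":0,"dy":0,"dz":0.0025,"wx":0,"wy":0,"wz":0},{"dx":0,"dy":0,"dz":0.0025,"wx":0,"wy":0,"wz":0},{"dx":0,"dy":0,"dz":0.0025,"wx":0,"wy":0,"wz":0}], gripper=0)

```text
time_s: 11.15
tcp_pos: [0.5795, -0.1407, 0.0463]
ee_rot: [[-0.988, -0.153, 0.001], [-0.153, 0.988, -0.001], [-0.001, -0.001, -1.0]]
wrist_force: [-3.8, -1.6, 11.6]
gripper_width: 0.005
```

At 11.6 N and z = 0.046 the button is on its stop. Release, rise, and move aside to check.

>>> drive_tool(deltas=[{"dx":0,"dy":0,"dz":-0.004,"wx":0,"wy":0,"wz":0},{"dx":0,"dy":0,"dz":-0.01,"wx":0,"wy":0,"wz":0},{"dx":0,"dy":0,"dz":-0.04,"wx":0,"wy":0,"wz":0},{"dx":0,"dy":0,"dz":-0.08,"wx":0,"wy":0,"wz":0},{"dx":0,"dy":-0.03,"dz":-0.11,"wx":0,"wy":0,"wz":0},{"dx":0.02,"dy":-0.07,"dz":-0.13,"wx":0,"wy":0,"wz":0},{"dx":0.05,"dy":-0.11,"dz":-0.14,"wx":0,"wy":0,"wz":0},{"dx":0.08,"dy":-0.15,"dz":-0.14,"wx":0,"wy":0,"wz":0},{"dx":0.1,"dy":-0.19,"dz":-0.14,"wx":0,"wy":0,"wz":0},{"dx":0.12,"dy":-0.23,"dz":-0.14,"wx":0,"wy":0,"wz":0},{"dx":0.14,"dy":-0.27,"dz":-0.14,"wx":0,"wy":0,"wz":0},{"dx":0.14,"dy":-0.31,"dz":-0.14,"wx":0,"wy":0,"wz":0},{"dx":0.17,"dy":-0.34,"dz":-0.14,"wx":0,"wy":0,"wz":0},{"dx":0.2,"dy":-0.37,"dz":-0.14,"wx":0,"wy":0,"wz":0},{"dx":0.23,"dy":-0.4,"dz":-0.14,"wx":0,"wy":0,"wz":0},{"dx":0.26,"dy":-0.43,"dz":-0.14,"wx":0,"wy":0,"wz":0},{"dx":0.26,"dy":-0.43,"dz":-0.14,"wx":0,"wy":0,"wz":0},{"dx":0.26,"dy":-0.43,"dz":-0.14,"wx":0,"wy":0,"wz":0}], gripper=0)

```text
time_s: 12.95
tcp_pos: [0.3867, -0.6049, 0.183]
ee_rot: [[-0.989, -0.15, -0.0], [-0.15, 0.989, 0.002], [0.0, 0.002, -1.0]]
wrist_force: [0.7, 0.1, 0.5]
gripper_width: 0.003
```

```bash
python3 look2.py f1
python3 - <<'E'
from h import *
t=cams.capture("top")[:,:,::-1];cv2.imwrite("pics/top_f.png",t)
z=lambda I:cv2.resize(I[165:255,265:385],None,fx=6,fy=6,interpolation=cv2.INTER_CUBIC)
cv2.imwrite("pics/f_tz.png",z(t))
d=cv2.imread("pics/top_d.png")
for n,(y0,y1,x0,x1) in dict(dial=(185,230,290,335),timer=(170,245,272,375),button=(198,224,343,367)).items():
    print(n,cv2.phaseCorrelate(d[y0:y1,x0:x1].astype(np.float32).mean(2),t[y0:y1,x0:x1].astype(np.float32).mean(2)),cv2.absdiff(d[y0:y1,x0:x1],t[y0:y1,x0:x1]).max())
o=cv2.imread("pics/top0.png")
y0,y1,x0,x1=232,247,275,375
print("corner edge vs start",cv2.phaseCorrelate(o[y0:y1,x0:x1].astype(np.float32).mean(2),t[y0:y1,x0:x1].astype(np.float32).mean(2)))
print(r.sense()["tcp_pos"])
E
```

```text
13.0 [ 0.3875 -0.6043  0.1834] [-0.27764037  0.25939789  0.57199722]
dial ((0.4896081044387408, 0.4972459610269162), 0.984186055454207) 10
timer ((-0.01750817518924208, 0.49598495521961183), 0.9941673568443016) 10
button ((0.02060834579790516, 0.6059319507438659), 1.013308404588405) 8
corner edge vs start ((0.022145061206174432, 0.5736053105159256), 0.9820108021895091)
[ 0.38806853 -0.6039165   0.1838537 ]
```

View pics/f_tz.png

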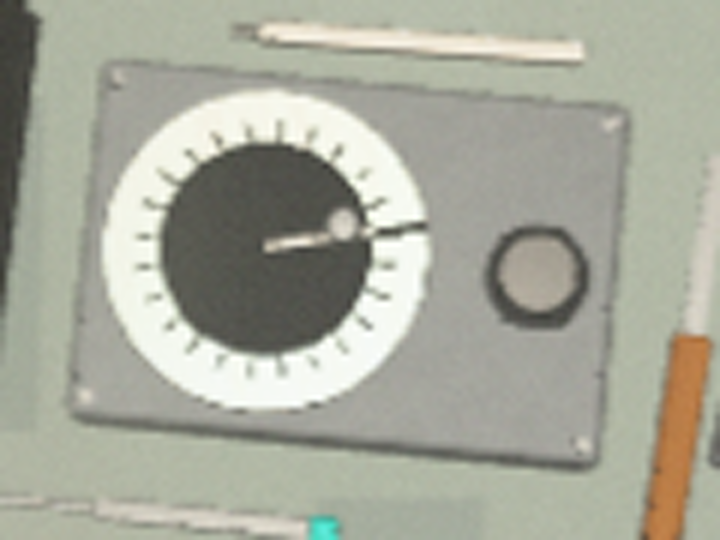

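View pics/f1.png

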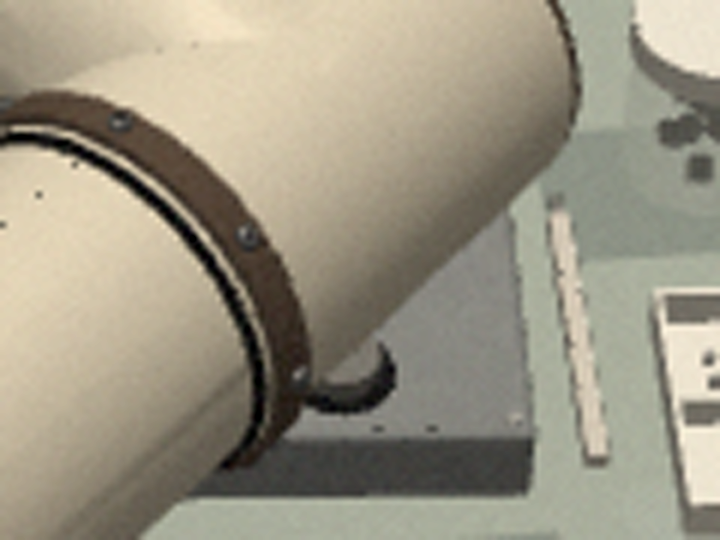

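The dial, timer and button patches match the picture taken before the press: the largest grey-level difference is 10, which is noise. The 0.5 px values from phaseCorrelate come from the odd window sizes. The index meets the target at (372,232), and the arm is clear.

```bash
python3 -c "
from station import ticket
print(ticket.finish_job())"
```

```text
the job is handed in; nothing more can be done
None
```

The timer is set and started, and the job was handed in at about 13 s of the 48 s allowed; the hand-in gives no verdict. With the fingers shut, I pushed the post about 47° clockwise, then pressed start to its stop and let it come up again.

- **Dial:** before the press, index and target measured about 0.4 mm apart at the rim (4 mm allowed). The fitted directions of the two lines differ by about 3.7°, which I put down to the short target line at this resolution. The contact model (index at about -81.3°) and the picture both show them lined up.
- **Start button:** at the bottom the force was 11.6 N with the fingertip at z = 0.046 m, more than the spring's 4.5 N, so the button was on its stop. The top-view picture after release looks the same as before the press, so it appears to be up. I had no direct reading of the button's travel.
- **Timer and surroundings:** the dial, button and timer in the top view matched the picture from before the press, to within noise. I saw no shift of the timer or its neighbours since the start. A shift check gave values of about 0.5 px, which I took as an artefact of odd window sizes, because the pictures themselves are identical.
- **Forces:** end-of-move readings while pushing the dial were at most about 2 N (20 N allowed). The arm was clear of everything at hand-in.

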